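# Sweep a curved touch strip on its tester

## Robot

A 6-joint arm with a two-finger parallel gripper is mounted at the origin on a cart in front of the work surface, level with it; the furniture and walls round the work are solid. World frame = base frame: x ahead of the robot, y to its left, z up, the work surface at z = 0. Lengths are in m, angles in degrees, forces in N, time in s.
With the tool pointing down it reaches from about 0.35 to 0.975 m from the base axis. Payload 17.4 kg.
Tool frame: the origin (TCP) lies on the centre line of the jaws, within the pads' length; the fingertips stand 8 mm ahead of it and the grasp point (between the pads) lies 11 mm behind it; z points along the fingers, y is the line along which they close (so a half turn about z gives the same grasp; the last joint's range is limited). The gripper opens to 85 mm and grips with 20 to 120 N. Pads are 22 mm wide; open, the fingers measure 114 mm over their backs; the gripper's body (76 mm by 85 mm) begins 54 mm behind the grasp point. The pads swing forward as they close: fully open they stand 13 mm farther back than shut.
Start: joints at [74.954, 6.646, 82.598, -0, 90.757, -2.166], TCP at [0.15, 0.658, 0.207] pointing down, gripper open.
Joint ranges: [-162.19, 162.19], [-47.58, 125.68], [4.15, 143.07], [-65.23, 245.23], [0.69, 171.88], [-170.13, 170.13]. Speed limits (degrees/s): [108.29, 108.29, 127.2, 180, 180, 180].

## Interface

Orientations are given as [roll, pitch, yaw] about the fixed x, y, z axes, in that order (R = Rz(yaw) Ry(pitch) Rx(roll)).
In Python, from bench import observe, camera, camera_params, hand_in gives the robot as it stands.
- The arm moves only by the shell command python3 -m inch 'ROWS' [FORCE]. ROWS is JSON, one flat list of numbers, 7 for each row, row after row: the shift along the tool's x, y, z as a fraction of full scale, then the turn, a rotation vector about the tool's x, y, z as a fraction of full scale, then the closure, from -1 (fully open) to 1 (shut). In form: [tx, ty, tz, rx, ry, rz, gripper, tx, ty, tz, rx, ry, rz, gripper, ...]. A call has 1 to 8 rows; each row is the pose to reach, as a shift and turn from the pose commanded when the call began, along the tool's axes at that moment, turning the shorter way round; what a row does not reach only later rows make up. Full scale, the value 1, is 0.3 m for a shift and 180 degrees for a turn. A row lasts 1/10 s, in which the tool goes at most 50 mm and 8.59 degrees, less where a joint would pass 70% of its speed; a pose out of reach is approached as far as the arm can. A call with a number of a shift or a turn outside -1 to 1 is refused whole. A call with a gripper value outside its range is refused whole. The fingers move at their own pace and stop on an object; FORCE is the grip in N (left out, the last holds). Time passes only in rows, so rows that repeat a pose let the fingers close. It gives the time, the measured TCP pose, the force, the opening and the grip force at its end, in the units of the state.
- observe(): the state, without advancing time (a new reading comes with each control period).
- camera(name): name is "scene" or "top"; returns (picture, depth): 384x512x3 uint8, blue, green, red; 384x512 float32, m along the optical axis (not along the pixel's ray), 0 where there is no reading.
- camera_params(name): a dict with "camera_matrix" (3x3 intrinsics, pixels), "R" (3x3) and "t" (3): a world point X has camera coordinates R X + t. Camera axes: x right, y down, z forward; pixel columns grow to the right and rows downward; lengths in m; the calibration is good to about 2 mm. A picture is of the moment at which its call begins. camera_params takes no time and is no camera call.
- hand_in(): hands the job in; it is judged then, once.
The state is a dict: "time": time; "joints": joint angles; "dq": joint speeds; "joint_torque": joint torques, N m; "tcp_pos": TCP position; "eef_rot": TCP orientation; "contact_force": force on the tool from outside, world axes, zero at the start; "moment": the same for the moment, N m; "gripper_width": finger opening in m; "finger_force": force on a finger pad.
Only numpy, scipy, OpenCV 4.12 (cv2) and the standard library are available. Lean on these libraries where they do the work, as an engineer would, in place of code of your own. Each camera call takes 0.05 s, during which the arm holds its last target. There are 200 camera calls.

## Task

Check the curved touch strip on the tester for dead spots: with the fingers closed and pointing down, run the fingertips lightly along the whole strip, following its curve from the round pad to the square pad. Finish with the fingertips still resting lightly on the square pad (the program ends while holding that touch). Do not push the tester about, press hard, lift anything or disturb the things lying round it.

Things in the scene. Friction and masses are not known exactly. Their poses are not given: they have to be found in the camera images.
- tester: flat grey housing, 104 x 188 x 22 mm (x, y, z), 1.5 kg, loose, lying flat at any yaw; origin: centre of its underside, z up. A black arc-shaped touch strip stands out of its top; in this frame its centre line is (x, y) = (-45 + 70 sin a, -70 cos a) mm from a = 15 deg (round pad, at -y) to 165 deg (square pad, at +y), bulging to +x. A black socket, 40 mm long, on the +x side.
- touch_strip: rigid black strip 14 mm wide with a round pad (36 mm across) at one end and a square pad (32 mm) at the other; flat top 34 mm above the bench, 12 mm above the housing. Sprung: pressed anywhere it sinks level, giving at 1.5 N, then 0.5 N per mm to a hard stop at 8 mm; 2 to 6 mm down is a light touch, over 15 N too hard. Origin and axes as the housing's.
- mark0 (a point): centre of the round pad, where the sweep starts; on the top face, 34 mm above the bench while the strip is not pressed; the middle of the closed, about upright fingertips should pass over it
- mark1 (a point): point on the centre line of the strip, number 1 of the five between the pads, counted from the round pad; on the top face, 34 mm above the bench while the strip is not pressed; the middle of the closed, about upright fingertips should pass over it
- mark2 (a point): point on the centre line of the strip, number 2 of the five between the pads, counted from the round pad; on the top face, 34 mm above the bench while the strip is not pressed; the middle of the closed, about upright fingertips should pass over it
- mark3 (a point): point on the centre line of the strip, number 3 of the five between the pads, counted from the round pad; on the top face, 34 mm above the bench while the strip is not pressed; the middle of the closed, about upright fingertips should pass over it
- mark4 (a point): point on the centre line of the strip, number 4 of the five between the pads, counted from the round pad; on the top face, 34 mm above the bench while the strip is not pressed; the middle of the closed, about upright fingertips should pass over it
- mark5 (a point): point on the centre line of the strip, number 5 of the five between the pads, counted from the round pad; on the top face, 34 mm above the bench while the strip is not pressed; the middle of the closed, about upright fingertips should pass over it
- mark6 (a point): centre of the square pad, where the sweep ends; on the top face, 34 mm above the bench while the strip is not pressed; the middle of the closed, about upright fingertips should pass over it
- glue_bottle: small white dropper bottle, 23 mm across, 58 mm tall, loose bystander; origin at the centre of its underside
- vga_adapter: blue connector adapter, 58 x 34 x 16 mm, loose bystander; origin at the centre of its underside
- flux_tub: round tub with lid, 45 mm across, 23 mm high, loose bystander; origin at the centre of its underside
- side_cutters: side cutters lying flat, 125 x 38 x 11 mm, loose bystander near the bench's front edge; origin at the centre of its underside

How it is judged (in metres and radians):
On the way, in this order (a step that is already met when the one before it is completed fails the run):
1. the fingertips touch the round pad (contact force between the fingers and touch_strip above 0.4 N and horizontal distance between the grasp point and mark0 below 0.013 m), for 0.05 s.
2. they touch the strip at point 1 of the five along the curve (contact force between the fingers and touch_strip above 0.4 N and horizontal distance between the grasp point and mark1 below 0.013 m), for 0.05 s.
3. they touch the strip at point 2 of the five along the curve (contact force between the fingers and touch_strip above 0.4 N and horizontal distance between the grasp point and mark2 below 0.013 m), for 0.05 s.
4. they touch the strip at point 3 of the five along the curve (contact force between the fingers and touch_strip above 0.4 N and horizontal distance between the grasp point and mark3 below 0.013 m), for 0.05 s.
5. they touch the strip at point 4 of the five along the curve (contact force between the fingers and touch_strip above 0.4 N and horizontal distance between the grasp point and mark4 below 0.013 m), for 0.05 s.
6. they touch the strip at point 5 of the five along the curve (contact force between the fingers and touch_strip above 0.4 N and horizontal distance between the grasp point and mark5 below 0.013 m), for 0.05 s.
7. they have followed the strip to the square pad (contact force between the fingers and touch_strip above 0.4 N and horizontal distance between the grasp point and mark6 below 0.013 m), for 0.05 s.
At the end, for the whole second after the job is handed in: the middle of the fingertips rests within 15 mm of the centre of the square pad with 0.4 to 12 N; the tester lies flat within 15 mm of where it was, the bystanders within 20 mm (contact force between the fingers and touch_strip between 0.4 and 12 N and horizontal distance between the grasp point and mark6 below 0.015 m and angle between tester's own z axis and vertical below 0.05 rad and distance of tester from where it was at the start of the episode below 0.015 m and distance of each of glue_bottle, vga_adapter, flux_tub, side_cutters from where it was at the start of the episode below 0.02 m); the arm keeps its last pose, push and grip.
It fails at once if the strip is pressed with more than 15 N (contact force between the fingers and touch_strip above 15 N).
It fails at once if the tester is pushed more than 15 mm, or tipped or lifted (distance of tester from where it was at the start of the episode above 0.015 m or angle between tester's own z axis and vertical above 0.08 rad or height (world z) of tester above 0.006 m).
It fails at once if a bystander is lifted or moved more than 20 mm (distance of any of glue_bottle, vga_adapter, flux_tub, side_cutters from where it was at the start of the episode above 0.02 m).
It also fails if it takes over 42 s, if anything falls off the work surface, if the arm or the gripper's body presses on something with over 40 N, if the wrist force passes 120 N, or if a joint passes its speed limit or range.

## Working session

There is one attempt and no reset: what is moved stays moved. The work goes in short steps, Python scripts to look and compute and a shell command to move; the robot and the scene stay as the last step left them, time stands still between calls to the robot, and variables do not carry over. Pictures are saved under pics/ and viewed, at most 10 in all, crops included, and the job is handed in when it is done.

```bash
mkdir -p pics
python3 - <<'E'
from bench import *
import cv2,numpy as np
for n in("top","scene"):
    p,d=camera(n); cv2.imwrite(f"pics/{n}0.png",p); np.savez(f"{n}0.npz",p=p,d=d); c=camera_params(n); print(n,{k:np.round(v,4).tolist() for k,v in c.items()})
print(observe())
E
```

```text
top {'camera_matrix': [[352.8568, 0.0, 258.1747], [0.0, 352.8568, 197.3634], [0.0, 0.0, 1.0]], 'R': [[0.0171, -0.9998, 0.0056], [-0.987, -0.0178, -0.1599], [0.16, -0.0028, -0.9871]], 't': [-0.2744, 0.511, 0.8144]}
scene {'camera_matrix': [[356.1948, 0.0, 251.4043], [0.0, 356.1948, 187.9271], [0.0, 0.0, 1.0]], 'R': [[-0.8711, -0.4911, 0.0062], [-0.3185, 0.5555, -0.7681], [0.3738, -0.6711, -0.6403]], 't': [0.2942, 0.3535, 0.4895]}
{'time': 0.1, 'joints': array([ 7.49549096e+01,  6.67187029e+00,  8.26315520e+01,  1.28714047e-03,
        9.07554706e+01, -2.16640958e+00]), 'dq': array([ 0.10572243,  0.01850562, -0.07641615,  0.00557124, -0.00127618,
        0.03190382]), 'joint_torque': array([ 8.72220626e-04, -7.33667421e+01, -6.33777738e+01, -3.79306016e-05,
        5.43228613e-03, -8.78465045e-06]), 'tcp_pos': array([0.15040929, 0.65783639, 0.20603416]), 'eef_rot': array([-1.79941198e+02, -3.51239270e-03,  1.67121334e+02]), 'contact_force': array([ 0.10718809, -0.37384151,  0.19774073]), 'moment': array([ 0.01651077, -0.01568532, -0.05079791]), 'finger_force': 0.0, 'gripper_width': 0.08536620765030266}
```

View pics/top0.png

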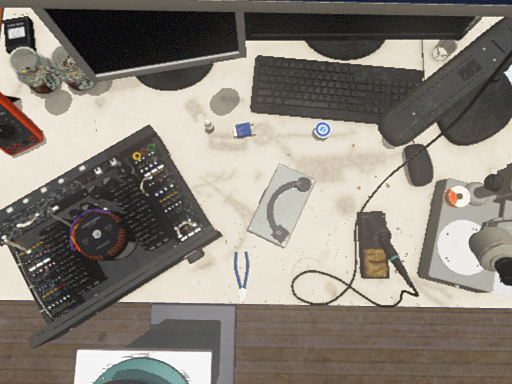

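Run:
```python
import cv2
p=cv2.imread("pics/top0.png")[150:255,235:330]
q=cv2.resize(p,None,fx=5.6,fy=5.6,interpolation=cv2.INTER_CUBIC); cv2.imwrite("pics/crop.png",q)
```

```text
(no output)
```

View pics/crop.png

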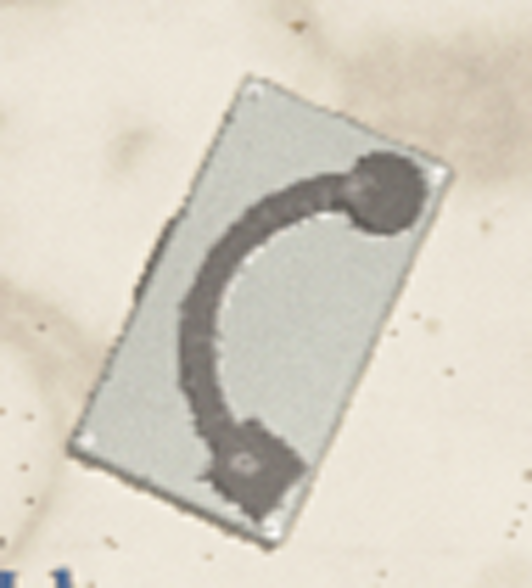

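View pics/scene0.png

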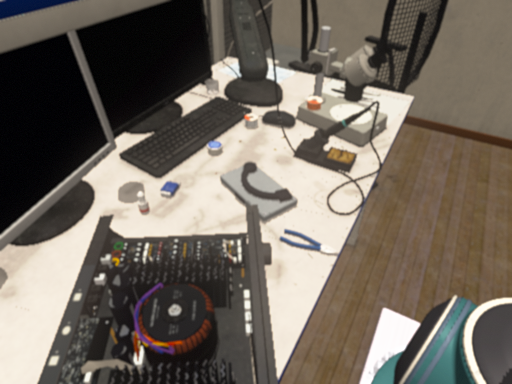

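```bash
cat > h.py <<'E'
import cv2,numpy as np
from bench import *
from scipy.spatial.transform import Rotation as Ro
def ray(n,uv,z):
    c=camera_params(n);K,R,t=map(np.array,(c["camera_matrix"],c["R"],c["t"]))
    uv=np.atleast_2d(np.asarray(uv,float)); o=-R.T@t
    d=(R.T@np.linalg.inv(K)@np.c_[uv,np.ones(len(uv))].T).T
    return o+d*((z-o[2])/d[:,2])[:,None]
E
python3 - <<'E'
from h import *
def big(m,box):
    x0,y0,x1,y1=box; k=np.zeros_like(m);k[y0:y1,x0:x1]=m[y0:y1,x0:x1]
    n,l,s,c=cv2.connectedComponentsWithStats(k); i=1+np.argmax(s[1:,4]); return (l==i).astype(np.uint8),s[i]
for n,box in(("top",(245,160,320,250)),("scene",(215,155,302,222))):
    p=np.load(n+"0.npz")["p"]; g=cv2.cvtColor(p,cv2.COLOR_BGR2GRAY)
    th=150 if n=="top" else 95
    m,s=big((g<th).astype(np.uint8),box); print(n,s)
    cv2.imwrite(f"pics/m_{n}.png",cv2.resize(m[box[1]:box[3],box[0]:box[2]]*255,None,fx=3,fy=3))
    if n=="top":
        # rectify strip plane: 1mm/px
        xs=np.arange(.30,.62,.001); 
    v,u=np.nonzero(m); P=ray(n,np.c_[u,v],.034)[:,:2]*1000
    lo=P.min(0)-30; im=np.zeros((260,260),np.uint8)
    c=camera_params(n);K,R,t=map(np.array,(c["camera_matrix"],c["R"],c["t"]))
    gx,gy=np.meshgrid(np.arange(260)+lo[0],np.arange(260)+lo[1])
    X=np.c_[gx.ravel()/1000,gy.ravel()/1000,np.full(gx.size,.034)]@R.T+t
    q=X@K.T;q=(q[:,:2]/q[:,2:]).astype(np.float32).reshape(260,260,2)
    im=(cv2.remap(m*255,q[...,0],q[...,1],cv2.INTER_LINEAR)>127).astype(np.uint8)
    o=cv2.morphologyEx(im,cv2.MORPH_OPEN,cv2.getStructuringElement(cv2.MORPH_ELLIPSE,(21,21)))
    N,l,st,ce=cv2.connectedComponentsWithStats(o)
    for i in range(1,N): print("pad",ce[i]+lo,st[i,2:])
    k=cv2.moments(im,True); print("strip centroid",np.array([k['m10'],k['m01']])/k['m00']+lo,k['m00'])
    cv2.imwrite(f"pics/r_{n}.png",np.dstack([im*255,o*255,im*0]))
    if n=="top":
        hsv=cv2.cvtColor(p,cv2.COLOR_BGR2HSV)
        b=p.astype(int); hm=((b[...,2]-b[...,0]<12)).astype(np.uint8)
        H,s=big(hm,box);cn=max(cv2.findContours(H,0,2)[0],key=cv2.contourArea)[:,0]
        r=cv2.minAreaRect((ray(n,cn,.022)[:,:2]*1000).astype(np.float32)); print("housing",s,r)
a=cv2.imread("pics/r_top.png");b=cv2.imread("pics/r_scene.png");cv2.imwrite("pics/r.png",np.hstack([a,b]))
E
```

```text
top [267 177  44  66 705]
pad [ 551.88017402 -376.62151877] [ 37  33 943]
strip centroid [ 500.2759519  -329.66163024] 4260.0
housing [ 248  164   68   83 2270] ((502.6689453125, -322.38909912109375), (102.90943145751953, 186.45286560058594), 65.14257049560547)
scene [242 163  50  38 480]
pad [ 551.97467363 -369.32600711] [  34   41 1022]
pad [ 432.30463397 -311.62382675] [  41   38 1130]
strip centroid [ 495.26340119 -321.41690745] 4487.0
```

View pics/r.png

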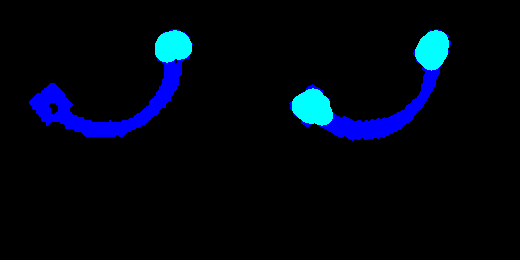

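```bash
cat >> h.py <<'E'
def rel(pts,o=None):  # world shifts (m) from current pose -> tool fractions
    o=o or observe(); R=Ro.from_euler('xyz',o["eef_rot"],degrees=True).as_matrix()
    return np.round((np.atleast_2d(pts)-o["tcp_pos"])@R/.3,3)
def arc(a,c,yaw):
    a=np.radians(a);l=np.c_[-45+70*np.sin(a),-70*np.cos(a)]/1000
    s,k=np.sin(np.radians(yaw)),np.cos(np.radians(yaw)); return np.c_[l[:,0]*k-l[:,1]*s,l[:,0]*s+l[:,1]*k]+c
E
python3 - <<'E'
from h import *
f=np.load("top0.npz");p,d=f["p"],f["d"]
g=cv2.cvtColor(p,cv2.COLOR_BGR2GRAY);m=np.zeros_like(g);m[160:250,245:320]=(g<150)[160:250,245:320]
cn=max(cv2.findContours(m,0,2)[0],key=cv2.contourArea)
z=m*0;cv2.drawContours(z,[cn],-1,1,-1)
o=cv2.morphologyEx(z,cv2.MORPH_OPEN,cv2.getStructuringElement(cv2.MORPH_ELLIPSE,(9,9)))
N,l,st,ce=cv2.connectedComponentsWithStats(o)
print(ce[1:],ray("top",ce[1:],.034),st[1:])
for c,y in(((.5027,-.3224),65.1),):print(arc([15,90,165],c,y))
v,u=np.mgrid[:384,:512];c=camera_params("top");K,R,t=map(np.array,(c["camera_matrix"],c["R"],c["t"]))
X=(np.dstack([(u-K[0,2])*d/K[0,0],(v-K[1,2])*d/K[1,1],d])-t)@R; ok=d>0
for ylo in np.arange(-.5,.7,.1):
  print(round(ylo,1),[round(float(X[...,2][ok&(X[...,1]>ylo)&(X[...,1]<ylo+.1)&(X[...,0]>a)&(X[...,0]<a+.1)].max(initial=-1)),3) for a in(.1,.2,.3,.4,.5,.6,.7)])
print(rel([[.4,0.05,.207],[.5525,-.376,.2]]))
E
```

```text
[[302.42076503 184.08743169]
 [279.52941176 232.92941176]] [[ 0.55210502 -0.37393588  0.034     ]
 [ 0.43105492 -0.31835724  0.034     ]] [[294 177  17  15 183]
 [273 226  15  15 170]]
[[ 0.55271104 -0.37525202]
 [ 0.5132259  -0.2997239 ]
 [ 0.43005183 -0.31831551]]
-0.5 [-0.737, 0.011, 0.011, 0.007, 0.028, 0.029, 0.459]
-0.4 [-0.737, 0.011, 0.023, 0.041, 0.041, 0.027, 0.456]
-0.3 [-0.739, 0.016, 0.016, 0.039, 0.039, 0.022, 0.453]
-0.2 [0.005, 0.006, 0.118, 0.119, 0.05, 0.06, 0.451]
-0.1 [0.133, 0.006, 0.119, 0.115, 0.099, 0.112, 0.432]
-0.0 [0.142, 0.118, 0.122, 0.131, 0.124, 0.112, 0.43]
0.1 [0.118, 0.119, 0.121, 0.126, 0.123, 0.105, 0.427]
0.2 [0.117, 0.116, 0.1, 0.112, 0.112, 0.096, 0.107]
0.3 [-0.739, 0.006, 0.087, 0.11, 0.008, 0.14, 0.146]
0.4 [-0.742, -1.0, -1.0, -1.0, -0.002, 0.004, 0.004]
0.5 [-1.0, -1.0, -1.0, -1.0, -1.0, -1.0, -1.0]
0.6 [-0.745, -1.0, -1.0, -1.0, -1.0, -1.0, -1.0]
[[-1.263e+00 -1.790e+00 -1.000e-03]
 [-2.075e+00 -3.061e+00  2.300e-02]]
```

```bash
python3 -m inch '[-0.69,-0.98,0,0,0,0,1,-0.69,-0.98,0,0,0,0,1,-0.69,-0.98,0,0,0,0,1,-0.69,-0.98,0,0,0,0,1,-0.69,-0.98,0,0,0,0,1,-0.69,-0.98,0,0,0,0,1,-0.69,-0.98,0,0,0,0,1,-0.69,-0.98,0,0,0,0,1]' 40
python3 -m inch '[-0.69,-0.98,0,0,0,0,1,-0.69,-0.98,0,0,0,0,1,-0.69,-0.98,0,0,0,0,1,-0.69,-0.98,0,0,0,0,1,-0.69,-0.98,0,0,0,0,1,-0.69,-0.98,0,0,0,0,1,-0.69,-0.98,0,0,0,0,1,-0.69,-0.98,0,0,0,0,1]'
python3 -c "
from h import *
print(observe()['joints'],rel([.5525,-.375,.1]))"
```

```text
time: 0.9
tcp_pos: [0.2878, 0.3219, 0.2069]
eef_rot: [180.0, 0.1, 166.9]
contact_force: [0.1, 0.3, -0.1]
gripper_width: 0.0001
finger_force: 0.0
time: 1.7
tcp_pos: [0.4239, -0.0112, 0.2062]
eef_rot: [-180.0, -0.0, 166.9]
contact_force: [-0.1, 0.9, -0.1]
gripper_width: -0.0002
finger_force: 0.0
[-4.93184000e+00 -2.59805953e+01  1.11281732e+02 -4.10895693e-02
  9.47400559e+01 -8.18038394e+01] [[-0.693 -1.083  0.355]]
```

```bash
python3 -m inch '[-0.63,-0.98,0,0,0,0,1,-0.63,-0.98,0,0,0,0,1,-0.63,-0.98,0,0,0,0,1,-0.63,-0.98,0,0,0,0,1,-0.63,-0.98,0,0,0,0,1,-0.63,-0.98,0,0,0,0,1,-0.63,-0.98,0,0,0,0,1,-0.63,-0.98,0,0,0,0,1]'
python3 -c "
from h import *
p,d=camera('top');cv2.imwrite('pics/t1.png',p)
print(observe()['joints'],observe()['tcp_pos'],rel([.5525,-.375,.1]))"
```

```text
time: 2.5
tcp_pos: [0.5427, -0.3397, 0.2042]
eef_rot: [180.0, -0.2, 167.0]
contact_force: [1.2, -0.4, -0.0]
gripper_width: 0.0002
finger_force: 0.0
[-3.41891686e+01  2.28893632e+00  8.73898878e+01  5.77005336e-03
  9.04915173e+01 -1.11206062e+02] [ 0.5422344  -0.33748665  0.20471301] [[-0.062 -0.115  0.349]]
```

```bash
python3 -m inch '[-0.062,-0.115,0,0,0,0,1,-0.062,-0.115,0.1,0,0,0,1,-0.062,-0.115,0.25,0,0,0,1,-0.062,-0.115,0.38,0,0,0,1,-0.062,-0.115,0.44,0,0,0,1,-0.062,-0.115,0.46,0,0,0,1,-0.062,-0.115,0.46,0,0,0,1,-0.062,-0.115,0.46,0,0,0,1]'
python3 -c "
from h import *
p,d=camera('scene');cv2.imwrite('pics/s1.png',cv2.resize(p[140:240,200:320],None,fx=5,fy=5))
print(observe()['tcp_pos'],rel([.5525,-.375,.038]))"
```

```text
time: 3.35
tcp_pos: [0.5531, -0.3742, 0.0711]
eef_rot: [-179.9, 0.1, 167.1]
contact_force: [0.0, -0.1, 0.9]
gripper_width: 0.0001
finger_force: 0.0
[ 0.55302187 -0.37437897  0.07109086] [[ 0.002 -0.002  0.11 ]]
```

View pics/s1.png

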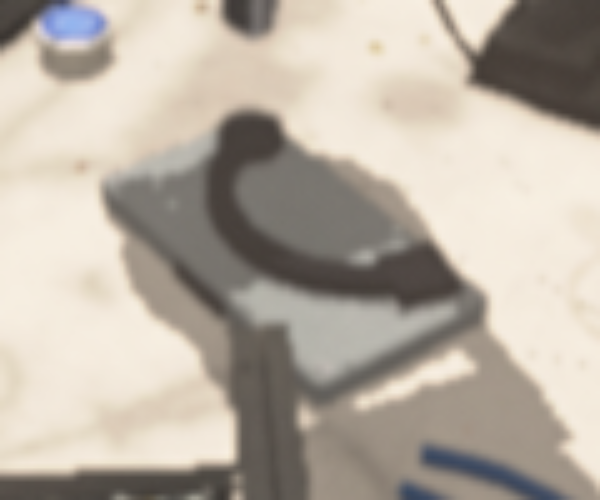

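Run:
```python
from h import *
p,d=camera('scene');cv2.imwrite('pics/s2.png',cv2.resize(p[60:190,180:330],None,fx=4.6,fy=4.6,interpolation=cv2.INTER_CUBIC))
np.set_printoptions(linewidth=200)
print(np.round(d[128:172:2,242:262:2],3))
```

```text
[[0.811 0.816 0.851 0.831 0.835 0.841 0.848 0.85  1.139 1.138]
 [0.814 0.821 0.825 0.84  0.837 0.841 0.852 0.852 1.13  1.131]
 [0.82  0.824 0.831 0.844 0.843 0.845 0.853 1.117 1.121 1.121]
 [0.837 0.827 0.832 0.848 0.845 0.852 0.86  0.    1.105 1.108]
 [1.099 0.863 0.861 0.851 0.857 0.856 0.864 1.097 1.097 1.095]
 [1.09  0.867 0.861 0.855 0.859 0.859 0.865 1.086 1.09  1.092]
 [1.081 0.869 0.863 0.856 0.867 0.863 0.872 1.082 1.08  1.083]
 [1.076 0.871 0.873 0.863 0.867 0.866 0.873 1.073 1.076 1.074]
 [1.065 1.06  0.871 0.867 0.871 0.871 0.876 1.068 1.066 1.064]
 [1.053 1.057 1.058 0.88  0.875 0.876 1.059 1.056 1.054 1.06 ]
 [1.05  1.045 1.049 1.05  1.048 1.048 1.047 1.048 1.045 1.046]
 [1.041 1.038 1.043 1.038 1.041 1.038 0.    1.039 1.042 1.04 ]
 [1.031 1.033 1.03  1.033 1.031 1.034 1.033 1.034 1.033 1.032]
 [1.023 1.026 1.028 1.023 1.025 1.024 1.024 1.025 1.028 1.026]
 [1.016 1.014 1.019 1.02  1.016 1.019 1.015 1.016 1.016 1.016]
 [1.013 1.009 1.008 1.01  1.008 1.012 1.007 1.008 1.008 1.012]
 [1.003 0.999 1.002 1.    1.    1.002 1.002 1.002 1.001 1.003]
 [0.996 0.994 0.937 0.936 0.937 0.936 0.933 0.996 0.992 0.992]
 [0.987 0.93  0.93  0.93  0.927 0.928 0.93  0.929 0.987 0.988]
 [0.94  0.922 0.92  0.924 0.923 0.921 0.923 0.927 0.982 0.978]
 [0.934 0.918 0.915 0.918 0.919 0.916 0.915 0.917 0.936 0.974]
 [0.928 0.908 0.908 0.911 0.914 0.917 0.92  0.931 0.932 0.932]]
```

View pics/s2.png

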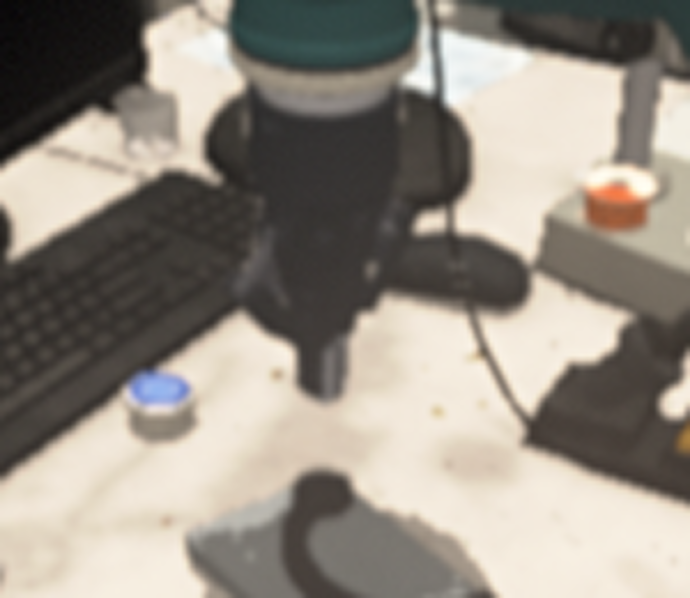

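```bash
python3 -m inch '[0,0,0,0,0,0,1,0,0,0,0,0,0,1,0,0,0,0,0,0,1]'
python3 - <<'E'
from h import *
for n in("scene","top"):
    p,d=camera(n);c=camera_params(n);K,R,t=map(np.array,(c["camera_matrix"],c["R"],c["t"]))
    v,u=np.mgrid[:384,:512]
    X=(np.dstack([(u-K[0,2])*d/K[0,0],(v-K[1,2])*d/K[1,1],d])-t)@R
    m=(d>0)&(np.hypot(X[...,0]-.55,X[...,1]+.374)<.06)&(X[...,2]>.055)
    z=X[m]; i=np.argsort(z[:,2])[:12]; print(n,len(z)); print(np.round(z[i],3).tolist())
    cv2.imwrite(f'pics/{n}3.png',p)
o=observe();print(o['tcp_pos'],o['time'],o['joints'])
E
```

```text
time: 3.75
tcp_pos: [0.5522, -0.3741, 0.069]
eef_rot: [-180.0, 0.0, 167.1]
contact_force: [-0.7, -0.2, -0.4]
gripper_width: 0.0
finger_force: 0.0
scene 2675
[[0.557, -0.37, 0.094], [0.563, -0.37, 0.095], [0.549, -0.366, 0.096], [0.546, -0.365, 0.098], [0.552, -0.366, 0.098], [0.558, -0.367, 0.099], [0.549, -0.366, 0.099], [0.542, -0.374, 0.099], [0.546, -0.367, 0.1], [0.543, -0.366, 0.101], [0.542, -0.375, 0.102], [0.549, -0.366, 0.102]]
top 6064
[[0.541, -0.371, 0.1], [0.548, -0.362, 0.101], [0.546, -0.367, 0.101], [0.541, -0.373, 0.102], [0.543, -0.366, 0.104], [0.547, -0.364, 0.104], [0.54, -0.375, 0.105], [0.542, -0.368, 0.107], [0.546, -0.366, 0.108], [0.553, -0.361, 0.109], [0.548, -0.361, 0.109], [0.539, -0.377, 0.11]]
[ 0.55212422 -0.37402608  0.06880499] 3.85 [-3.63070565e+01  9.55134927e+00  9.23742080e+01  1.61958190e-03
  7.80694104e+01 -1.13420648e+02]
```

```bash
cat > look.py <<'E'
from h import *
def look():
    p,d=camera("scene");c=camera_params("scene");K,R,t=map(np.array,(c["camera_matrix"],c["R"],c["t"]))
    v,u=np.mgrid[:384,:512]
    X=(np.dstack([(u-K[0,2])*d/K[0,0],(v-K[1,2])*d/K[1,1],d])-t)@R
    o=observe();q=o['tcp_pos']
    m=(d>0)&(np.hypot(X[...,0]-q[0],X[...,1]-q[1])<.03)&(X[...,2]>.05)
    z=np.sort(X[m][:,2]);print("tip z",np.round(z[:10:3],3),"tcp",np.round(q,4),"F",np.round(o['contact_force'],2),o['time']); return o
if __name__=="__main__": look()
E
python3 -m inch '[0,0,0.03,0,0,0,1,0,0,0.06,0,0,0,1,0,0,0.07,0,0,0,1,0,0,0.07,0,0,0,1,0,0,0.07,0,0,0,1]'; python3 look.py
```

```text
time: 4.35
tcp_pos: [0.5522, -0.374, 0.0477]
eef_rot: [180.0, -0.0, 167.1]
contact_force: [-0.0, 0.2, -0.3]
gripper_width: -0.0004
finger_force: 0.0
tip z [0.073 0.078 0.078 0.08 ] tcp [ 0.5522 -0.3741  0.0479] F [-0.47  0.08  0.04] 4.4
```

```bash
python3 -m inch '[0,0,0.01,0,0,0,1,0,0,0.02,0,0,0,1,0,0,0.027,0,0,0,1,0,0,0.027,0,0,0,1,0,0,0.027,0,0,0,1]'; python3 look.py; python3 -c "
from h import *
p,d=camera('scene');cv2.imwrite('pics/s4.png',cv2.resize(p[100:200,200:310],None,fx=6,fy=6,interpolation=cv2.INTER_CUBIC))"
```

```text
time: 4.9
tcp_pos: [0.5521, -0.374, 0.0396]
eef_rot: [180.0, -0.0, 167.1]
contact_force: [-0.0, 0.1, 0.6]
gripper_width: -0.0003
finger_force: 0.0
tip z [0.067 0.069 0.07  0.072] tcp [ 0.5522 -0.374   0.0397] F [-0.17 -0.09  0.2 ] 4.95
```

View pics/s4.png

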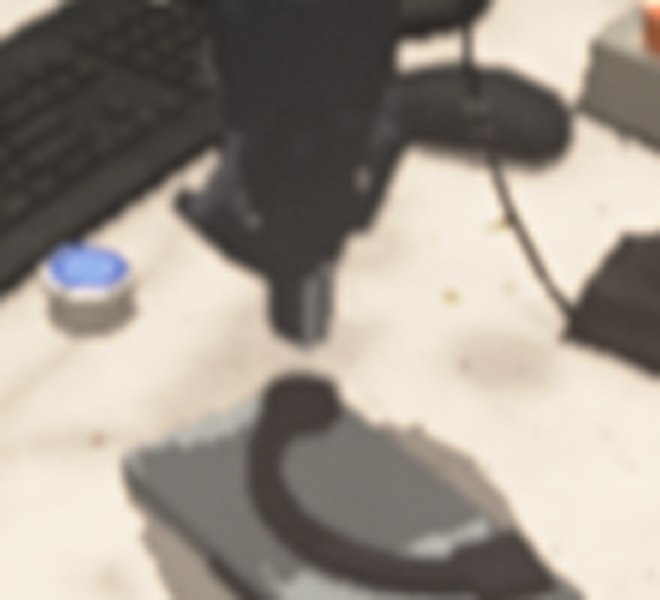

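```bash
python3 -m inch '[0,0,0.015,0,0,0,1,0,0,0.03,0,0,0,1,0,0,0.045,0,0,0,1,0,0,0.055,0,0,0,1,0,0,0.055,0,0,0,1,0,0,0.055,0,0,0,1]'; python3 look.py
```

```text
time: 5.6
tcp_pos: [0.5521, -0.374, 0.023]
eef_rot: [180.0, -0.0, 167.1]
contact_force: [-0.7, -0.2, -1.2]
gripper_width: 0.0001
finger_force: 0.0
tip z [0.05  0.053 0.054 0.057] tcp [ 0.5522 -0.3741  0.0233] F [-0.62 -0.85 -0.18] 5.65
```

```bash
python3 -m inch '[0,0,0.008,0,0,0,1,0,0,0.016,0,0,0,1,0,0,0.023,0,0,0,1,0,0,0.023,0,0,0,1,0,0,0.023,0,0,0,1]'; python3 -c "
from h import *
p,d=camera('scene');cv2.imwrite('pics/s5.png',cv2.resize(p[130:190,220:290],None,fx=8,fy=8,interpolation=cv2.INTER_CUBIC))
for i in range(4):
  camera('top');print(observe()['contact_force'])"
```

```text
time: 6.15
tcp_pos: [0.5521, -0.374, 0.0161]
eef_rot: [180.0, -0.0, 167.1]
contact_force: [0.3, 0.1, 1.1]
gripper_width: 0.0001
finger_force: 0.0
[-0.7427706   0.06892202  0.761642  ]
[ 0.61987167 -0.22470274  0.53048263]
[-0.79266447 -0.0073548   0.10447106]
[-0.36567704 -0.24618171 -0.4572318 ]
```

View pics/s5.png

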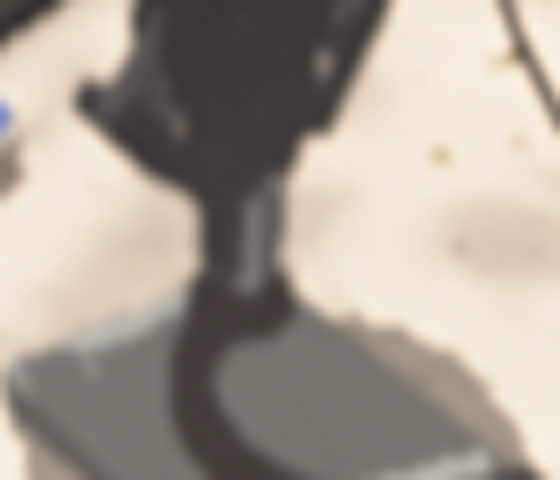

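```bash
cat > f.py <<'E'
from h import *
F=[]
for i in range(5):
  camera('top');F.append(observe()['contact_force'])
print("F",np.mean(F,0).round(2),observe()['tcp_pos'].round(4))
E
python3 -m inch '[0,0,0.005,0,0,0,1,0,0,0.01,0,0,0,1,0,0,0.01,0,0,0,1]';python3 f.py
python3 -m inch '[0,0,0.004,0,0,0,1,0,0,0.007,0,0,0,1,0,0,0.007,0,0,0,1]';python3 f.py
```

```text
time: 6.7
tcp_pos: [0.552, -0.3739, 0.0128]
eef_rot: [180.0, -0.0, 167.1]
contact_force: [-0.0, -0.5, -0.1]
gripper_width: 0.0
finger_force: 0.0
F [ 0.35 -0.    0.27] [ 0.5522 -0.374   0.0132]
time: 7.25
tcp_pos: [0.5521, -0.3739, 0.0109]
eef_rot: [180.0, -0.0, 167.1]
contact_force: [-0.4, 0.4, -0.6]
gripper_width: 0.0
finger_force: 0.0
F [-0.26 -0.38  0.11] [ 0.5522 -0.374   0.0112]
```

```bash
python3 -m inch '[0,0,0.004,0,0,0,1,0,0,0.007,0,0,0,1,0,0,0.007,0,0,0,1]'|sed -n 2,4p;python3 f.py
python3 -m inch '[0,0,0.004,0,0,0,1,0,0,0.007,0,0,0,1,0,0,0.007,0,0,0,1]'|sed -n 2,4p;python3 f.py
```

```text
tcp_pos: [0.5522, -0.374, 0.009]
eef_rot: [-180.0, 0.0, 167.1]
contact_force: [-0.1, -0.0, 1.5]
F [-0.21  0.41  1.95] [ 0.5522 -0.374   0.0091]
tcp_pos: [0.5522, -0.374, 0.0069]
eef_rot: [-180.0, 0.0, 167.1]
contact_force: [0.2, -0.3, 3.3]
F [ 0.23 -0.44  2.26] [ 0.5522 -0.374   0.007 ]
```

Run:
```python
from h import *
a=np.arange(15,166,5);P=arc(a,(.5027,-.3224),65.1);P=np.c_[P,np.zeros(len(P))]
P[0,:2]=.5522,-.374
R=Ro.from_euler('xyz',[180,0,167.1],degrees=True).as_matrix()
for s in(0,8,16,24):
    e=min(s+8,30); print(a[s],((P[s+1:e+1]-P[s])@R/.3)[:,:2].round(3).tolist())
```

```text
15 [[-0.001, 0.017], [0.003, 0.037], [0.009, 0.056], [0.016, 0.075], [0.024, 0.094], [0.035, 0.111], [0.047, 0.128], [0.06, 0.143]]
55 [[0.015, 0.014], [0.03, 0.027], [0.047, 0.039], [0.065, 0.049], [0.083, 0.057], [0.102, 0.064], [0.122, 0.069], [0.142, 0.072]]
95 [[0.02, 0.002], [0.041, 0.001], [0.061, -0.001], [0.081, -0.004], [0.101, -0.01], [0.12, -0.017], [0.138, -0.026], [0.156, -0.036]]
135 [[0.017, -0.012], [0.032, -0.025], [0.046, -0.04], [0.059, -0.055], [0.071, -0.072], [0.081, -0.09]]
```

```bash
python3 -m inch '[0,0,0.003,0,0,0,1,0,0,0.006,0,0,0,1,0,0,0.006,0,0,0,1]'|sed -n 2,4p;python3 f.py
python3 -m inch '[-0.001,0.017,0,0,0,0,1,0.003,0.037,0,0,0,0,1,0.009,0.056,0,0,0,0,1,0.016,0.075,0,0,0,0,1,0.024,0.094,0,0,0,0,1,0.035,0.111,0,0,0,0,1,0.047,0.128,0,0,0,0,1,0.06,0.143,0,0,0,0,1]';python3 f.py
python3 -c "
from h import *
print(arc([55,95,135,165],(.5027,-.3224),65.1))"
```

```text
tcp_pos: [0.5522, -0.374, 0.0051]
eef_rot: [-180.0, 0.0, 167.1]
contact_force: [0.7, 0.0, 3.0]
F [ 0.06 -0.15  3.44] [ 0.5522 -0.374   0.0051]
time: 9.95
tcp_pos: [0.544, -0.3276, 0.0052]
eef_rot: [-180.0, 0.0, 167.1]
contact_force: [1.4, -1.8, 4.1]
gripper_width: -0.0002
finger_force: 1.8
F [-0.45  1.96  3.58] [ 0.544  -0.3278  0.0049]
[[ 0.54431399 -0.32811123]
 [ 0.50757996 -0.29739681]
 [ 0.45969721 -0.29748038]
 [ 0.43005183 -0.31831551]]
```

Tracking well, light force. Continue.

```bash
python3 -m inch '[0.015,0.014,0,0,0,0,1,0.03,0.027,0,0,0,0,1,0.047,0.039,0,0,0,0,1,0.065,0.049,0,0,0,0,1,0.083,0.057,0,0,0,0,1,0.102,0.064,0,0,0,0,1,0.122,0.069,0,0,0,0,1,0.142,0.072,0,0,0,0,1]';python3 f.py; python3 -c "
from h import *
p,d=camera('scene');cv2.imwrite('pics/s6.png',cv2.resize(p[130:230,200:310],None,fx=6,fy=6,interpolation=cv2.INTER_CUBIC))"
```

```text
time: 11.0
tcp_pos: [0.507, -0.2973, 0.0051]
eef_rot: [180.0, 0.0, 167.1]
contact_force: [3.3, -1.2, 3.5]
gripper_width: 0.0002
finger_force: 1.8
F [-2.    1.44  3.67] [ 0.507  -0.2974  0.0048]
```

View pics/s6.png

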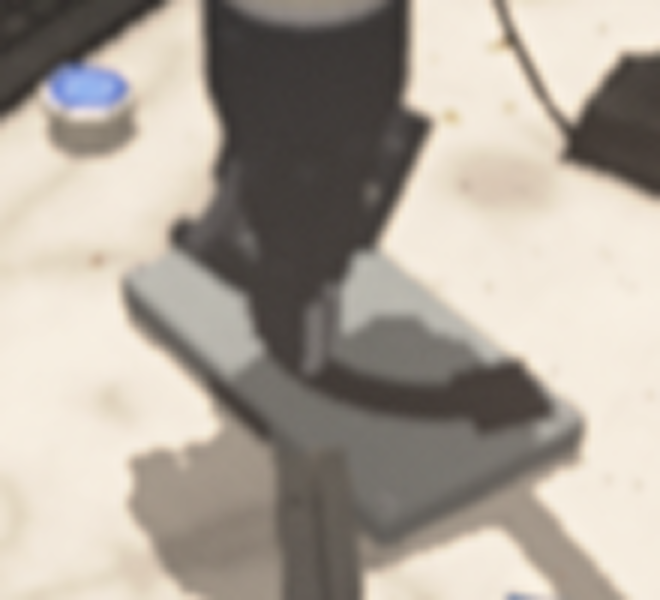

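The tips sit on the strip near mid-curve, around crop (310,370), and the tester has not shifted. I'll finish the sweep.

```bash
python3 -m inch '[0.02,0.002,0,0,0,0,1,0.041,0.001,0,0,0,0,1,0.061,-0.001,0,0,0,0,1,0.081,-0.004,0,0,0,0,1,0.101,-0.01,0,0,0,0,1,0.12,-0.017,0,0,0,0,1,0.138,-0.026,0,0,0,0,1,0.156,-0.036,0,0,0,0,1]';python3 f.py
python3 -m inch '[0.017,-0.012,0,0,0,0,1,0.032,-0.025,0,0,0,0,1,0.046,-0.04,0,0,0,0,1,0.059,-0.055,0,0,0,0,1,0.071,-0.072,0,0,0,0,1,0.081,-0.09,0,0,0,0,1,0.081,-0.09,0,0,0,0,1,0.081,-0.09,0,0,0,0,1]';python3 f.py; python3 -c "
from h import *
p,d=camera('top');cv2.imwrite('pics/t7.png',cv2.resize(p[100:310,180:380],None,fx=2.8,fy=2.8,interpolation=cv2.INTER_CUBIC))"
```

```text
time: 12.1
tcp_pos: [0.4589, -0.2978, 0.0051]
eef_rot: [180.0, -0.0, 167.1]
contact_force: [2.1, 0.9, 3.1]
gripper_width: -0.0003
finger_force: 1.8
F [-2.03 -0.8   3.85] [ 0.459  -0.2978  0.005 ]
time: 13.15
tcp_pos: [0.4293, -0.319, 0.005]
eef_rot: [-180.0, -0.0, 167.1]
contact_force: [-1.4, -1.8, 4.3]
gripper_width: -0.0001
finger_force: 1.8
F [-1.82 -2.17  3.64] [ 0.4298 -0.3186  0.0051]
```

View pics/t7.png

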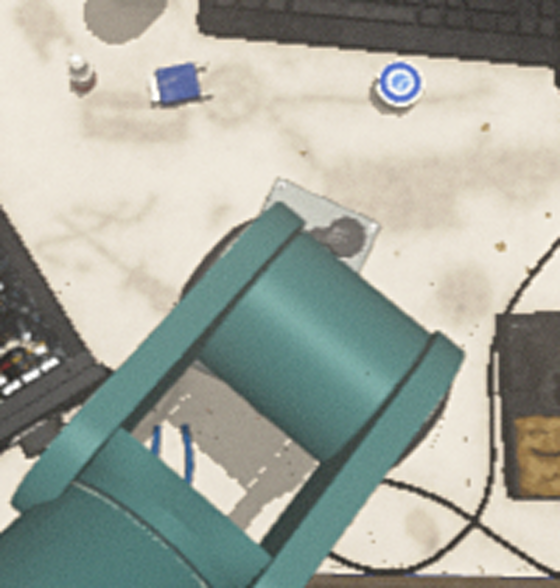

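The round pad is still at about px (303.6, 184.3), unchanged, and the bystanders visible here are undisturbed.

```bash
python3 -c "
from bench import *
print(hand_in())"
```

```text
the job is handed in; nothing more can be done
None
```

I ran the closed fingertips along the whole strip from the round pad to the square pad and handed in with them resting on the square pad at about 3.6 N; the hand-in returned no verdict, the last picture showed the tester unmoved, and contact came with the TCP about 33 mm lower than the stated tool geometry gives, so I set the depth by force.

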